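Load putter heads into the rinse guard and shut its door

ROBOT

A 7-joint arm with a two-finger parallel gripper is mounted at the origin on the work surface. World frame = base frame: x ahead of the robot, y to its left, z up, the work surface at z = 0. Lengths are in m, angles in degrees, forces in N, time in s.
With the tool pointing down it reaches from about 0.425 to 0.875 m from the base axis. Payload 4.7 kg.
Tool frame: the origin (TCP) lies where the fingers leave the gripper's body, on its centre line; the fingertips stand 70 mm ahead of it and the grasp point (between the pads) lies 51 mm ahead of it; z points along the fingers, y is the line along which they close (so a half turn about z gives the same grasp; the last joint's range is limited). The gripper opens to 87 mm and grips with 3 to 60 N. Pads are 19 mm wide; open, the fingers measure 117 mm over their backs; the gripper's body (75 mm by 190 mm) begins 51 mm behind the grasp point.
Start: joints at [65.094, 18.392, -4.016, 83.108, 1.295, 78.541, -3.26], TCP at [0.282, -0.586, 0.292] pointing down, gripper open.
Joint ranges: [-163.93, 163.93], [-17.29, 119.83], [-79.2, 71.16], [3.27, 140.29], [-89.18, 269.18], [5.43, 117.66], [-154.24, 154.24]. Speed limits (degrees/s): [147.25, 147.25, 180, 180, 180, 180, 180].

INTERFACE

Orientations are given as [roll, pitch, yaw] about the fixed x, y, z axes, in that order (R = Rz(yaw) Ry(pitch) Rx(roll)).
In Python, from rig import env, cams gives the robot as it stands.
- The arm moves only by the tool move_arm, never from a script. Its argument "moves" is a list that holds one entry, the list of rows, each a list of 5 numbers: the opening, from 0 (shut) to 1 (fully open), then the shift along the tool's x, y, z in cm, then the turn about the tool's z in rad. A call has 1 to 8 rows; each row is the pose to reach, as a shift and turn from the pose commanded when the call began, along the tool's axes at that moment; what a row does not reach only later rows make up. A row lasts 1/12 s, in which the tool goes at most 41.7 mm and 7.16 degrees, less where a joint would pass 70% of its speed; a pose out of reach is approached as far as the arm can. A call with a gripper value outside its range is refused whole. The fingers move at their own pace and stop on an object; "grip_force" is the grip in N (left out, the last holds). Time passes only in rows, so rows that repeat a pose let the fingers close. It gives the time, the measured TCP pose, the force, the opening and the grip force at its end, in the units of the state.
- env.observe(): the state, without advancing time (a new reading comes with each control period).
- cams.capture(name): name is "side" or "top" or "wrist"; returns (picture, depth): 480x640x3 uint8, red, green, blue; 480x640 float32, m along the optical axis (not along the pixel's ray), 0 where there is no reading.
- cams.calibration(name): a dict with "mtx" (3x3 intrinsics, pixels), "pose" (4x4, takes a point from camera to world coordinates); the wrist camera has in their place "mount" (4x4, takes a point from camera to tool coordinates, whose origin is the TCP and whose axes are the flange's). Camera axes: x right, y down, z forward; pixel columns grow to the right and rows downward; lengths in m; the calibration is good to about 2 mm. A picture is of the moment at which its call begins: read the wrist's pose just before it. calibration takes no time and is no camera call.
- env.close_job(): hands the job in; it is judged then, once.
The state is a dict: "t": time; "joint_pos": joint angles; "qd": joint speeds; "joint_efforts": joint torques, N m; "tcp_pos": TCP position; "ee_rot": TCP orientation; "ft_force": force on the tool from outside, world axes, zero at the start; "wrist_torque": the same for the moment, N m; "grip_width": opening from 0.0 (shut) to 1.0 (fully open); "gripper_force": force on a finger pad.
Only numpy, scipy, OpenCV 4.12 (cv2) and the standard library are available. Lean on these libraries where they do the work, as an engineer would, in place of code of your own. Each camera call takes 0.05 s, during which the arm holds its last target. There are 200 camera calls.

TASK

Swing both flaps of the carton well open, past upright, then take out all the putter heads and stand each one upright on its sole on the floor of the splash guard. When all are in, push the guard's door fully shut so that it seats on its catch. Leave the bottle, the hammer and the cup where they are.

Things in the scene. Friction and masses are not known exactly. Their poses are not given: they have to be found in the camera images.
- head1: solid steel putter head (absent in some starts): a blade 100 (its x) x 36 (its y) x 24 mm high with, in the middle of its top, an upright square neck 14 x 14 mm, sides parallel to the blade's, reaching 85 mm above the sole; 0.2 to 0.45 kg. Origin: centre of the sole; z up along the neck
- head2: solid steel putter head (absent in some starts): a blade 100 (its x) x 36 (its y) x 24 mm high with, in the middle of its top, an upright square neck 14 x 14 mm, sides parallel to the blade's, reaching 85 mm above the sole; 0.2 to 0.45 kg. Origin: centre of the sole; z up along the neck
- head3: solid steel putter head (absent in some starts): a blade 100 (its x) x 36 (its y) x 24 mm high with, in the middle of its top, an upright square neck 14 x 14 mm, sides parallel to the blade's, reaching 85 mm above the sole; 0.2 to 0.45 kg. Origin: centre of the sole; z up along the neck
- head4: solid steel putter head (absent in some starts): a blade 100 (its x) x 36 (its y) x 24 mm high with, in the middle of its top, an upright square neck 14 x 14 mm, sides parallel to the blade's, reaching 85 mm above the sole; 0.2 to 0.45 kg. Origin: centre of the sole; z up along the neck
- carton: fixed cardboard carton, open-topped box 160 (its x) x 226 (its y) x 90 mm high, walls and floor 4 mm, with two top flaps. The putter heads stand in it in a row along its y, blades across (along its x). Origin: centre of the underside, z up
- flap_left (a joint): angle (rad) of the flap hinged along the carton's +y rim (90 mm high): 0 = flat over the carton, 1.57 = standing upright, 2.5 = folded right out (its stop). The flap is 110 mm long from hinge to free edge, 156 mm wide, 4 mm thick; its crease is a little stiff, so it stays where it is left. Starts half up, leaving a gap between the two free edges
- flap_right (a joint): the same for the flap on the carton's -y rim
- flap_left_edge (a point): middle of the free edge of the left flap
- flap_right_edge (a point): middle of the free edge of the right flap
- guard: fixed open-topped splash guard of the rinse station, sheet steel: inside 200 (its x) x 220 (its y) mm, floor 6 mm thick, three walls 100 mm high and 6 mm thick on its -x, +x and -y sides, the door on its +y side. Origin: centre of its underside, z up
- guard_door (a joint): angle (rad) of the guard's upright door: 0 = shut, grows as it swings outwards (clockwise seen from above) to 1.6. Slight hinge friction. From about 0.10 rad a nub on its free edge meets a sprung roller on the guard and must be pushed past it with 5 to 9 N at the edge; below about 0.04 rad the roller draws it home and holds it at 0; let go before that, it stays ajar
- door_hinge (a point): point on the door's upright hinge axis, 50 mm up, at the guard's x = +100, y = +111 mm. Shut, the door lies from there along the guard's -x, inner face at y = 111, outer face at y = 123 mm. It is a plain panel 202 mm wide, 12 mm thick, from 6 to 98 mm high
- door_edge (a point): point at the free edge of the door's outer face, 50 mm up
- bottle: bystander: white bottle with red cap, 64 mm across, 150 mm tall, origin under its centre
- hammer: bystander: hammer 200 mm long lying on the bench, origin under its middle
- cup: bystander: empty grey plastic cup, 76 mm across, 80 mm tall, origin under its centre
Not all that is in view belongs to the job. What is shaped like the head4 but yellow is not meant. What is shaped like the head1 but purple is not meant.

How it is judged:
By the outcome, as a careful person would: the job done as asked, in the order asked, and still so for the second after the job is handed in, with the robot touching nothing.
Of head1, head2, head3, head4 only 3 to 4 are there at a start; the rules pass over those that are not, and their reading is None.
At some moment in a run one of head1, head2, head3, head4 may be knocked a few centimetres aside while the robot is not near it.
Once in a run the grip may slacken for a moment while it holds something.
It also fails if it takes over 200 s, if anything falls off the work surface, if the arm or the gripper's body presses on something with over 40 N, if the wrist force passes 120 N, or if a joint passes its speed limit or range.

## Working session

There is one attempt and no reset: what is moved stays moved. The work goes in short steps, Python scripts to look and compute and a tool call to move; the robot and the scene stay as the last step left them, time stands still between calls to the robot, and variables do not carry over. Pictures are saved under pics/ and viewed, at most 14 in all, crops included, and the job is handed in when it is done.

Besides the shell and the picture viewer there is one more tool, called after "Call:" in YAML: its name, and indented under it one key for each argument. move_arm: Moves the arm, as the interface text tells. Its arguments: {"type":"object","properties":{"moves":{"type":"array"},"grip_force":{"type":"number"}},"required":["moves"]}

```bash
ls; mkdir -p pics; cat > h.py <<'E'
import numpy as np,cv2
from rig import env,cams
from scipy.spatial.transform import Rotation as R
def cap(n):
    s=env.observe(); im,d=cams.capture(n); c=cams.calibration(n); K=np.array(c['mtx'])
    if 'pose' in c: T=np.array(c['pose'])
    else:
        W=np.eye(4); W[:3,:3]=R.from_euler('xyz',s['ee_rot'],degrees=True).as_matrix(); W[:3,3]=s['tcp_pos']; T=W@np.array(c['mount'])
    return im,d,K,T
def cloud(d,K,T):
    v,u=np.mgrid[:480,:640]; p=np.stack([(u-K[0,2])/K[0,0]*d,(v-K[1,2])/K[1,1]*d,d],-1)
    return p@T[:3,:3].T+T[:3,3]
def save(n,im): cv2.imwrite('pics/'+n,im[...,::-1])
E
python3 - <<'E'
from h import *
print(env.observe())
for n in ['top','side']:
    im,d,K,T=cap(n); save(n+'0.png',im); np.savez(n+'0.npz',im=im,d=d,K=K,T=T); print(n,T.round(3).tolist(),K[0,0])
print(cams.calibration('wrist'))
E
```

```text
pics
{'t': 0.0, 'joint_pos': array([65.09418445, 18.43792532, -4.01537321, 83.1747242 ,  1.29488792,
       78.53992864, -3.26163967]), 'qd': array([ 0.00616907, -0.03093595,  0.10572373, -0.01250871,  0.03525469,
       -0.08782375,  0.00404004]), 'joint_efforts': array([ 1.23950493e-03, -4.91287851e+01, -4.03015343e-01, -3.12522840e+01,
       -6.39176066e-02,  4.36769729e-02,  1.66521213e-04]), 'tcp_pos': array([ 0.28179711, -0.58527697,  0.29117577]), 'ee_rot': array([-1.79892657e+02,  5.66469986e-03,  2.57137542e+01]), 'ft_force': array([-0.5446536 ,  0.01335022,  0.19453903]), 'wrist_torque': array([-0.01148125, -0.01369009, -0.04030071]), 'gripper_force': 0.0, 'grip_width': 0.9979659004397708}
top [[0.009, -0.983, 0.182, 0.335], [-1.0, -0.008, 0.007, 0.013], [-0.006, -0.182, -0.983, 1.328], [0.0, 0.0, 0.0, 1.0]] 592.3811731155956
side [[-0.86, -0.397, 0.32, 0.186], [-0.51, 0.649, -0.565, 0.747], [0.017, -0.649, -0.761, 1.04], [0.0, 0.0, 0.0, 1.0]] 510.6284927666674
{'mtx': array([[348.00560753,   0.        , 323.10998262],
       [  0.        , 348.00560753, 239.2115149 ],
       [  0.        ,   0.        ,   1.        ]]), 'mount': array([[-8.72578291e-04, -9.58142458e-01, -2.86290531e-01,
         7.94119488e-02],
       [ 9.99999594e-01, -7.72137014e-04, -4.63727110e-04,
        -8.63748275e-04],
       [ 2.23261117e-04, -2.86290819e-01,  9.58142744e-01,
        -9.20519700e-02],
       [ 0.00000000e+00,  0.00000000e+00,  0.00000000e+00,
         1.00000000e+00]])}
```

View pics/top0.png

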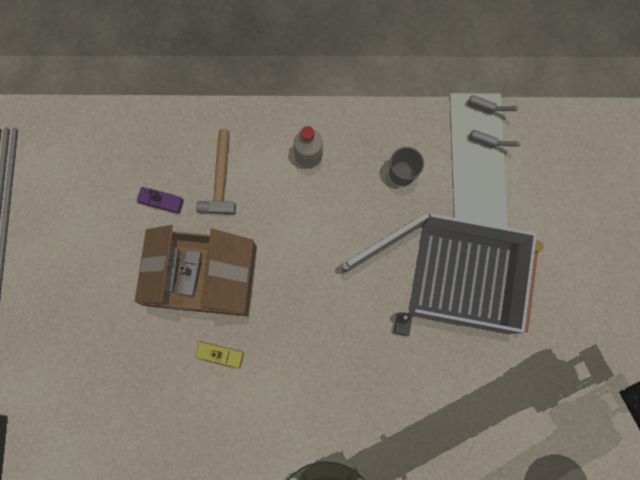

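View pics/side0.png

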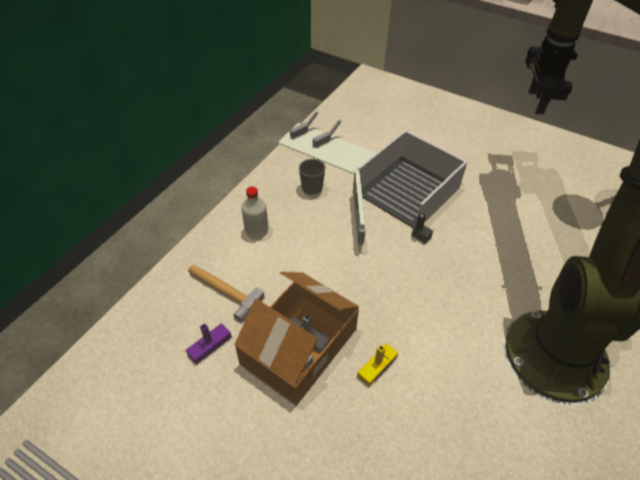

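The top view shows the carton near (200,270) with its flaps half up and steel heads inside. The guard is near (480,275), with its door running from (428,217) to (345,267). The decoys are purple at (160,200) and yellow at (218,354).

```bash
python3 - <<'E'
from h import *
z=np.load('top0.npz'); im,d,K,T=[z[k] for k in ['im','d','K','T']]
P=cloud(d,K,T); X,Y,Z=P[...,0],P[...,1],P[...,2]
hsv=cv2.cvtColor(im,cv2.COLOR_RGB2HSV)
def rect(m,s=''):
    q=P[m][:,:2]; r=cv2.minAreaRect((q*1000).astype(np.float32)); print(s,m.sum(),[np.round(a,1) for a in r]); return r
u,v=np.meshgrid(range(640),range(480))
box=lambda a,b,c,e:(u>=a)&(u<b)&(v>=c)&(v<e)
print('table z',np.median(Z[box(300,340,300,340)]))
g=box(405,540,205,340)
m=g&(Z>.09)&(Z<.115); m=cv2.morphologyEx(m.astype(np.uint8),cv2.MORPH_OPEN,np.ones((2,2)))>0
rect(m,'guard rim'); q=P[m]; print(np.percentile(q,[1,50,99],axis=0).round(3))
# door
m=box(338,432,210,275)&(Z>.085)&(Z<.115); rect(m,'door'); 
# walls of guard lines: rows
# carton
b=box(130,262,220,320)&(Z>.02)
for lo,hi in [(.08,.1),(.1,.12),(.12,.14),(.14,.16),(.16,.2)]:
    m=b&(Z>lo)&(Z<hi); 
    if m.sum()>5: rect(m,'carton %.2f'%lo)
for n,bb in [('L',box(130,180,222,310)),('R',box(202,262,225,320))]:
    m=bb&(Z>.095); q=P[m]; c=q.mean(0); w,V=np.linalg.eigh(np.cov(q.T)); print(n,c.round(3),'normal',V[:,0].round(3)); rect(m,n)
m=b&(hsv[...,1]<60)&(Z<.095)&box(165,210,235,310); rect(m,'heads'); print(np.percentile(P[m],[1,50,99],axis=0).round(3))
for n,bb in [('bottle',box(290,325,125,170)),('cup',box(385,430,145,190)),('hammer',box(190,240,125,220)),('catch',box(392,412,310,336)),('yel',box(190,246,338,370)),('pur',box(132,186,184,215))]:
    m=bb&(Z>.008); rect(m,n); print(np.percentile(Z[m],95))
E
python3 - <<'E'
import cv2
im=cv2.imread('pics/top0.png'); c=im[215:325,120:265]; a=cv2.resize(c,None,fx=5,fy=5,interpolation=cv2.INTER_CUBIC); cv2.imwrite('pics/c.png',cv2.convertScaleAbs(a,alpha=1.5))
E
```

```text
table z 0.00028400260222871676
guard rim 1381 [array([ 497.9, -229.9]), array([270.1, 519. ]), np.float64(6.4)]
[[ 0.385 -0.447  0.061]
 [ 0.532 -0.348  0.098]
 [ 0.627 -0.167  0.106]]
door 601 [array([ 575.5, -124.6]), array([ 14.7, 220.4]), np.float64(31.4)]
carton 0.08 756 [array([506.9, 281.7]), array([233.2, 160.9]), np.float64(84.8)]
carton 0.10 1205 [array([506.8, 280.5]), array([226.9, 156.1]), np.float64(84.8)]
carton 0.12 1288 [array([506.1, 279.1]), array([192.2, 156.3]), np.float64(85.2)]
carton 0.14 1342 [array([506.6, 279.7]), array([151.8, 156.3]), np.float64(84.9)]
carton 0.16 1233 [array([506.2, 278.8]), array([112.7, 156. ]), np.float64(85.0)]
L [0.511 0.352 0.145] normal [0.107 0.936 0.335]
L 2042 [array([470.5, 199.2]), array([430.6, 164. ]), np.float64(74.8)]
R [0.498 0.205 0.146] normal [0.043 0.992 0.117]
R 3325 [array([466.6, 120.6]), array([294.2, 170.9]), np.float64(69.4)]
heads 1187 [array([497.4, 324.2]), array([ 70.2, 135.3]), np.float64(83.8)]
[[0.43  0.286 0.021]
 [0.509 0.315 0.028]
 [0.563 0.357 0.091]]
bottle 977 [array([579.3,  15.5]), array([484.8,  64.1]), np.float64(8.1)]
0.15137715912937755
cup 858 [array([578.7, -78.9]), array([ 85.5, 514.1]), np.float64(59.9)]
0.08240887959538643
hammer 1290 [array([574.6, 186.4]), array([571.5, 153.6]), np.float64(20.8)]
0.030211844510481096
catch 353 [array([384.5, -86.4]), array([ 52.8, 215.7]), np.float64(12.8)]
0.08154531472262647
yel 820 [array([325.8, 150.1]), array([270.2,  50.6]), np.float64(83.2)]
0.08388657735232653
pur 758 [array([536.6, 207.2]), array([555.6,  70.9]), np.float64(51.2)]
0.08387304797854996
```

View pics/c.png

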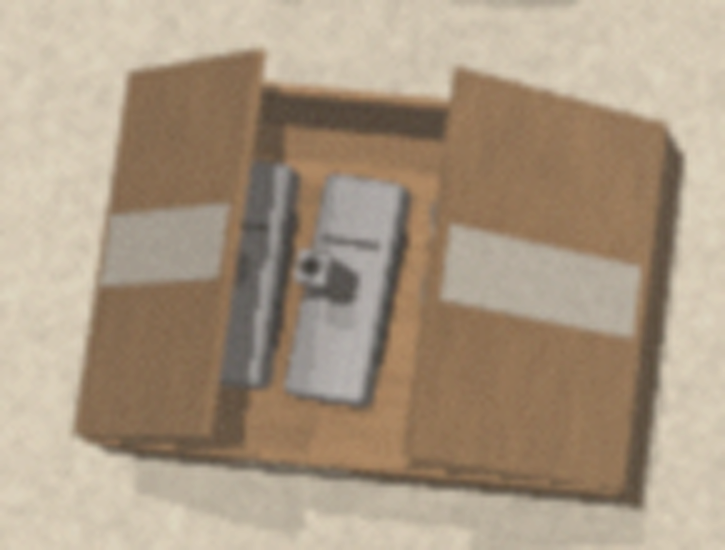

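```bash
cat >> h.py <<'E'
def clean(d,t=.012):
    k=np.ones((3,3)); return (d>0)&((cv2.dilate(d,k)-cv2.erode(d,k))<t)
E
python3 - <<'E'
from h import *
for n in ['top','side']:
    z=np.load(n+'0.npz'); im,d,K,T=[z[k] for k in ['im','d','K','T']]
    P=cloud(d,K,T); C=clean(d,.02)
    q=P[C]; 
    def sel(x0,x1,y0,y1,z0,z1): return q[(q[:,0]>x0)&(q[:,0]<x1)&(q[:,1]>y0)&(q[:,1]<y1)&(q[:,2]>z0)&(q[:,2]<z1)]
    def rect(p,s):
        if len(p)<5: print(n,s,len(p)); return
        r=cv2.minAreaRect((p[:,:2]*1000).astype(np.float32)); print(n,s,len(p),np.round(r[0],1),np.round(r[1],1),round(r[2],1))
    rect(sel(.36,.66,-.38,-.13,.094,.106),'guardrim')
    rect(sel(.36,.66,-.38,-.1,.004,.012),'guardfloor')
    rect(sel(.4,.66,-.13,.05,.085,.104),'door')
    rect(sel(.3,.46,-.12,-.05,.01,.09),'catch')
    rect(sel(.64,.85,-.02,.1,.02,.16),'bottle'); rect(sel(.64,.85,-.18,-.05,.02,.09),'cup')
    f=sel(.4,.6,.12,.42,.1,.22)
    for s,m in (('L',f[:,1]>.28),('R',f[:,1]<.28)):
        p=f[m]; 
        if len(p)<50: continue
        c=np.median(p,0); w,V=np.linalg.eigh(np.cov(p.T)); print(n,s,len(p),c.round(3),V[:,0].round(3),w[:1]**.5,'top',np.percentile(p,99.5,axis=0).round(3),np.percentile(p,.5,axis=0).round(3))
E
```

```text
top guardrim 446 [ 515.1 -261.2] [278.6 209.3] 79.7
top guardfloor 6024 [ 510.3 -240.1] [299.4 279.8] 0.0
top door 176 [548.  -82.2] [  8. 114.] 32.4
top catch 0
top bottle 583 [782.5  44. ] [46.6 57.2] 8.4
top cup 127 [ 749.7 -160.7] [37.1 73.8] 89.2
top L 1748 [0.51  0.353 0.14 ] [0.063 0.719 0.692] [0.00112441] top [0.588 0.394 0.175] [0.436 0.316 0.101]
top R 2845 [0.499 0.207 0.139] [ 0.067  0.736 -0.673] [0.00189488] top [0.575 0.244 0.176] [0.424 0.167 0.1  ]
side guardrim 222 [ 513.5 -260.5] [273.1 211. ] 80.1
side guardfloor 2769 [ 509.8 -240.1] [279.7 300. ] 89.9
side door 96 [547.7 -79.7] [  8.  109.3] 32.0
side catch 0
side bottle 765 [783.5  54.8] [55.5 45.7] 61.4
side cup 268 [ 751.4 -154.2] [41.1 74.4] 80.7
side L 3372 [0.509 0.356 0.137] [0.066 0.718 0.693] [0.00158937] top [0.587 0.397 0.174] [0.437 0.318 0.1  ]
side R 85 [0.485 0.237 0.175] [-0.066 -0.739  0.67 ] [0.00060549] top [0.575 0.246 0.179] [0.42  0.188 0.112]
```

```bash
cat >> h.py <<'E'
def plan(wps,cur=None):
    "wps: x,y,z,yaw(deg) of TCP; prints cm shifts and turn rad, each from the previous"
    if cur is None:
        s=env.observe(); p=np.array(s['tcp_pos']); y=s['ee_rot'][2]; print('now',np.round(p,4),np.round(s['ee_rot'],1),'F',np.round(s['ft_force'],1),'w',round(s['grip_width'],3),round(s['t'],2))
    else: p=np.array(cur[:3]); y=cur[3]
    for w in wps:
        a=np.radians(y); d=np.array(w[:3])-p; dy=(w[3]-y+180)%360-180
        print(w,'->',np.round([100*(np.cos(a)*d[0]+np.sin(a)*d[1]),100*(np.sin(a)*d[0]-np.cos(a)*d[1]),-100*d[2],-np.radians(dy)],2),'rows',int(np.ceil(max(np.linalg.norm(d)/.0417,abs(dy)/7.16))))
        p=np.array(w[:3]);y=w[3]
def see():
    s=env.observe(); print(np.round(s['tcp_pos'],4),np.round(s['ee_rot'],1),np.round(s['ft_force'],1),round(s['grip_width'],3),round(s['t'],2))
E
python3 -c "
from h import *
plan([[.53,-.34,.3,50],[.56,-.02,.3,84.8],[.5065,.28,.3,84.8]])"
```

```text
now [ 0.2818 -0.5853  0.2913] [-179.9    0.    25.7] F [-0.3  0.9  0.8] w 1.006 0.1
[0.53, -0.34, 0.3, 50] -> [ 33.   -11.33  -0.87  -0.42] rows 9
[0.56, -0.02, 0.3, 84.8] -> [ 26.44 -18.27  -0.    -0.61] rows 8
[0.5065, 0.28, 0.3, 84.8] -> [29.39 -8.05 -0.   -0.  ] rows 8
```

Call:
move_arm:
  moves:
    - [[0,33,-11.3,-0.9,-0.42],[0,33,-11.3,-0.9,-0.42],[0,33,-11.3,-0.9,-0.42],[0,33,-11.3,-0.9,-0.42],[0,33,-11.3,-0.9,-0.42],[0,33,-11.3,-0.9,-0.42],[0,33,-11.3,-0.9,-0.42],[0,33,-11.3,-0.9,-0.42]]
  grip_force: 20

```text
t: 0.77
tcp_pos: [0.5201, -0.3499, 0.3006]
ee_rot: [-180.0, 0.0, 49.8]
ft_force: [0.2, -0.2, -0.7]
grip_width: 0.483
gripper_force: 0.0
```

Call:
move_arm:
  moves:
    - [[0,27,-18.5,0,-0.61],[0,27,-18.5,0,-0.61],[0,27,-18.5,0,-0.61],[0,27,-18.5,0,-0.61],[0,27,-18.5,0,-0.61],[0,27,-18.5,0,-0.61],[0,27,-18.5,0,-0.61],[0,27,-18.5,0,-0.61]]

```text
t: 1.43
tcp_pos: [0.5518, -0.0227, 0.3007]
ee_rot: [-180.0, -0.0, 84.8]
ft_force: [0.7, 0.5, -0.3]
grip_width: 0.011
gripper_force: 0.0
```

```bash
python3 -c "
from h import *
plan([[.5065,.28,.3,84.8],[.5065,.28,.22,84.8]])"
```

```text
now [ 0.5518 -0.0227  0.3007] [-180.    -0.    84.8] F [ 0.7  0.5 -0.3] w 0.011 1.43
[0.5065, 0.28, 0.3, 84.8] -> [29.74 -7.24  0.07  0.  ] rows 8
[0.5065, 0.28, 0.22, 84.8] -> [ 0.  0.  8. -0.] rows 2
```

Call:
move_arm:
  moves:
    - [[0,29.7,-7.2,0,0],[0,29.7,-7.2,0,0],[0,29.7,-7.2,0,0],[0,29.7,-7.2,0,0],[0,29.7,-7.2,0,0],[0,29.7,-7.2,0,0],[0,29.7,-7.2,0,0],[0,29.7,-7.2,0,0]]

```text
t: 2.1
tcp_pos: [0.5045, 0.2836, 0.3009]
ee_rot: [-179.9, -0.2, 85.2]
ft_force: [-1.1, 0.6, -0.2]
grip_width: 0.008
gripper_force: 0.0
```

```bash
python3 - <<'E'
from h import *
see()
im,d,K,T=cap('wrist'); save('w1.png',im); np.savez('w1.npz',im=im,d=d,K=K,T=T)
E
```

```text
[0.5045 0.2836 0.3009] [-179.9   -0.2   85.2] [-1.1  0.6 -0.2] 0.008 2.1
```

View pics/w1.png

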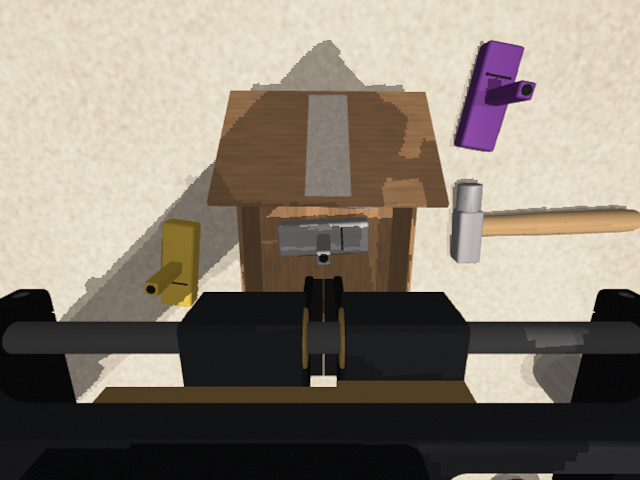

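The fingers hang over the gap between the flaps, with one head's neck at (323,258). I'll go down and push the left flap out.

Call:
move_arm:
  moves:
    - [[0,-0.3,0.2,4,0],[0,-0.3,0.2,8,0],[0,1.5,0.2,8,0],[0,3,0.2,8,0],[0,4.5,0.2,8,0],[0,6,0.2,8,0],[0,7.5,0.2,8,0],[0,9,0.2,8,0]]

```text
t: 2.82
tcp_pos: [0.5184, 0.3654, 0.2202]
ee_rot: [-180.0, 0.1, 84.7]
ft_force: [-0.2, -0.7, 1.2]
grip_width: 0.005
gripper_force: 0.2
```

Call:
move_arm:
  moves:
    - [[0,1.2,0,0,0],[0,2.4,0,0,0],[0,3.6,0,0,0],[0,4.8,0,0,0],[0,6,0,0,0],[0,7,0,0,0],[0,7,0,0,0],[0,6,0,0,0]]

```text
t: 3.48
tcp_pos: [0.5223, 0.4281, 0.2207]
ee_rot: [-179.9, -0.1, 84.9]
ft_force: [-0.4, -0.8, -0.5]
grip_width: 0.007
gripper_force: 0.0
```

```bash
python3 - <<'E'
from h import *
see()
im,d,K,T=cap('top'); save('t2.png',im)
P=cloud(d,K,T); q=P[clean(d,.02)]
p=q[(q[:,0]>.42)&(q[:,0]<.60)&(q[:,1]>.40)&(q[:,1]<.55)&(q[:,2]>.1)&(q[:,2]<.22)]
print(len(p),np.percentile(p,[2,50,98],axis=0).round(3))
plan([[.496,.167,.22,84.8]])
E
```

```text
[0.5223 0.4281 0.2207] [-1.799e+02 -1.000e-01  8.490e+01] [-0.4 -0.8 -0.5] 0.007 3.48
431 [[0.534 0.401 0.101]
 [0.572 0.413 0.116]
 [0.596 0.459 0.167]]
now [0.5236 0.4239 0.2206] [-1.80e+02  1.00e-01  8.47e+01] F [ 0.4 -1.4 -0.7] w 0.01 3.53
[0.496, 0.167, 0.22, 84.8] -> [-25.83  -0.39   0.06  -0.  ] rows 7
```

Left flap is at about 2.35 rad. Next the right one.

Call:
move_arm:
  moves:
    - [[0,-4,0,0,0],[0,-8,0,0,0],[0,-12,0,0,0],[0,-15,0,0,0],[0,-16.5,0,0,0],[0,-18,0,0,0],[0,-19.5,0,0,0],[0,-21,0,0,0]]

```text
t: 4.2
tcp_pos: [0.5044, 0.2142, 0.2213]
ee_rot: [179.9, 0.0, 84.6]
ft_force: [0.3, 0.4, 0.7]
grip_width: 0.006
gripper_force: 0.3
```

Call:
move_arm:
  moves:
    - [[0,-1.5,0,0,0],[0,-3,0,0,0],[0,-4.5,0,0,0],[0,-6,0,0,0],[0,-7.5,0,0,0],[0,-9,0,0,0],[0,-10,0,0,0],[0,-10,0,0,0]]

```text
t: 4.87
tcp_pos: [0.4951, 0.1132, 0.2208]
ee_rot: [180.0, 0.1, 84.4]
ft_force: [0.0, -0.8, -1.1]
grip_width: 0.005
gripper_force: 0.0
```

Call:
move_arm:
  moves:
    - [[0.6,3,0,-4,0],[0.6,3,0,-8,0],[0.6,0,0,-12,0],[0.6,-2,0,-12,0],[0.6,-5,0,-12,0],[0.6,-9,0,-12,0],[0.6,-12,0,-12,0],[0.6,-12,0,-12,0]]

```text
t: 5.53
tcp_pos: [0.4835, -0.0099, 0.3407]
ee_rot: [-180.0, 0.2, 84.1]
ft_force: [0.4, -0.6, 0.2]
grip_width: 0.524
gripper_force: 0.0
```

```bash
python3 - <<'E'
from h import *
see()
for n in ('top','side','wrist'):
    im,d,K,T=cap(n); save(n+'3.png',im); np.savez(n+'3.npz',im=im,d=d,K=K,T=T)
z=np.load('top3.npz'); im=cv2.imread('pics/top3.png')
a=cv2.resize(im[190:340,90:290],None,fx=4,fy=4); cv2.imwrite('pics/c3.png',cv2.convertScaleAbs(a,alpha=1.4))
E
```

```text
[ 0.4835 -0.0099  0.3407] [-180.     0.2   84.1] [ 0.4 -0.6  0.2] 0.524 5.53
```

View pics/c3.png

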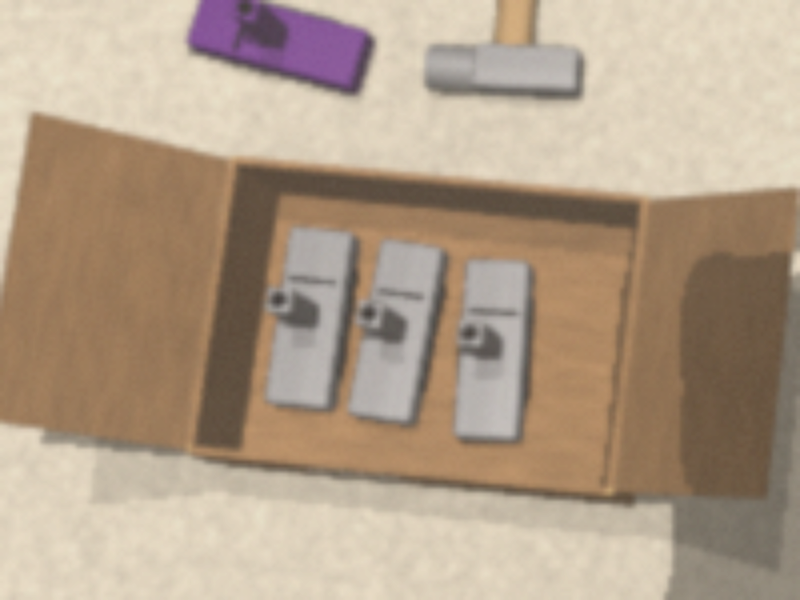

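View pics/wrist3.png

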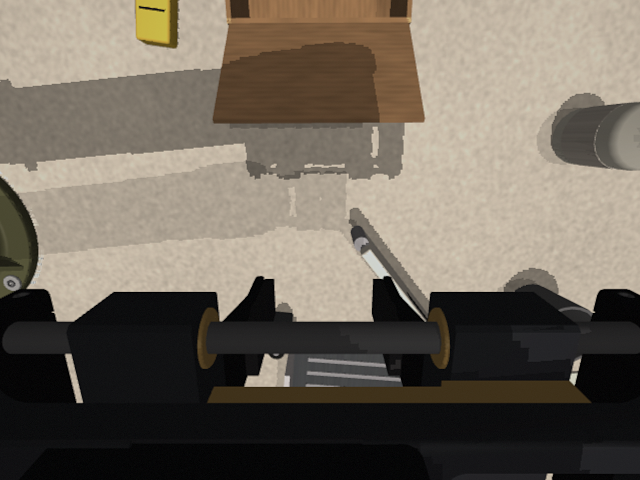

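Both flaps are folded out and there are three heads in the carton. Next I'll locate the blades and necks, and the guard from the same views.

```bash
cat > heads.py <<'E'
from h import *
def ray(u,v,K,T,z):
    r=T[:3,:3]@np.stack([(u-K[0,2])/K[0,0],(v-K[1,2])/K[1,1],np.ones_like(u)]); t=(z-T[2,3])/r[2]; return (T[:3,3:]+r*t)[:2].T
def heads(im,d,K,T,box,zb,s=80):
    "blades by depth plane: grey pixels at blade-top height"
    P=cloud(d,K,T); q=P[...,:3]; hs=cv2.cvtColor(im,cv2.COLOR_RGB2HSV)[...,1]
    b=(q[...,0]>box[0])&(q[...,0]<box[1])&(q[...,1]>box[2])&(q[...,1]<box[3])
    m=(b&(abs(q[...,2]-zb)<.008)&(hs<s)).astype(np.uint8); m=cv2.morphologyEx(m,cv2.MORPH_OPEN,np.ones((3,3)))
    for c in cv2.findContours(m,cv2.RETR_EXTERNAL,cv2.CHAIN_APPROX_NONE)[0]:
        if cv2.contourArea(c)<80: continue
        p=ray(c[:,0,0].astype(float),c[:,0,1].astype(float),K,T,zb); r=cv2.minAreaRect((p*1000).astype(np.float32))
        print('blade',np.round(r[0],1),np.round(r[1],1),round(r[2],1))
    m=(b&(abs(q[...,2]-zb-.061)<.006)).astype(np.uint8)
    n,l,st,_=cv2.connectedComponentsWithStats(m)
    for i in range(1,n):
        if st[i,4]>5: p=P[l==i]; print('neck',st[i,4],np.median(p,0).round(4),np.ptp(p,axis=0).round(3))
E
python3 - <<'E'
from heads import *
for n in ('top','side'):
    z=np.load(n+'3.npz'); print(n); heads(z['im'],z['d'],z['K'],z['T'],(.44,.57,.18,.39),.028)
# carton rim & guard inside corners via plane-cast in image: guard floor contour (z=.006)
z=np.load('top3.npz'); im,d,K,T=[z[k] for k in ['im','d','K','T']]
P=cloud(d,K,T); C=clean(d,.03)
for zz,s in ((.098,'rim'),):
    m=C&(abs(P[...,2]-zz)<.01)&(P[...,0]>.36)&(P[...,0]<.66)&(P[...,1]<-.1)&(P[...,1]>-.4)
    # fit -y wall, +x wall, -x wall lines
    q=P[m]
    print('rim',np.percentile(q,[1,50,99],axis=0).round(3))
im=cv2.imread('pics/top3.png'); cv2.imwrite('pics/g3.png',cv2.convertScaleAbs(cv2.resize(im[195:345,335:555],None,fx=3.5,fy=3.5),alpha=1.5))
E
```

```text
top
blade [501.1 253.3] [37.6 99.3] 88.0
blade [511.1 306.9] [37.3 99.8] 81.6
blade [517.9 355.1] [ 38.4 100.4] 84.9
neck 41 [0.5543 0.3881 0.0896] [0.033 0.005 0.011]
neck 6 [0.5285 0.3889 0.0878] [0.006 0.002 0.01 ]
neck 43 [0.5177 0.3552 0.0881] [0.013 0.016 0.011]
neck 40 [0.5118 0.3078 0.0882] [0.013 0.014 0.01 ]
neck 48 [0.5012 0.2546 0.0884] [0.013 0.014 0.01 ]
side
blade [492.5 355. ] [28.7 52.7] 84.2
blade [546.1 351.6] [26.8 39.6] 81.5
blade [509.1 310.3] [ 38.6 100.6] 81.8
blade [499.9 257.3] [ 39.8 100.4] 88.5
neck 48 [0.4996 0.2565 0.0902] [0.014 0.015 0.011]
neck 51 [0.5101 0.3102 0.0901] [0.015 0.015 0.011]
neck 52 [0.5164 0.3587 0.0899] [0.015 0.015 0.01 ]
neck 28 [0.5528 0.3881 0.0924] [0.037 0.004 0.005]
rim [[ 0.387 -0.399  0.089]
 [ 0.597 -0.262  0.099]
 [ 0.628 -0.116  0.105]]
```

View pics/g3.png

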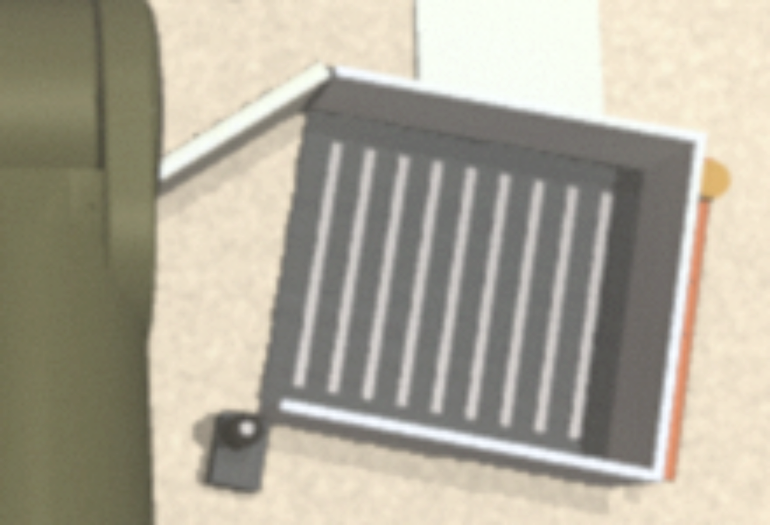

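The guard is at roughly 10° yaw. The dark post at crop (237,450) is its catch roller, so there are only three heads. I'll cast the rim corners, centred on the rim strip.

```bash
python3 - <<'E'
from heads import *
z=np.load('top3.npz'); K,T=z['K'],z['T']
c=np.array([[698,137],[657,473],[335,71],[285,405],[228,455]],float)/3.5+[335,195]-.36
p=ray(c[:,0],c[:,1],K,T,.1); print(p.round(4))
a=p[0]-p[1]; b=p[2]-p[0]; e=p[3]-p[1]
for n,v in (('x',a),('y',b),('y2',e)): print(n,np.linalg.norm(v).round(4),np.degrees(np.arctan2(v[1],v[0])).round(2))
th=np.radians(np.degrees(np.arctan2(a[1],a[0]))); 
# -y wall corner centres at (+-103,-113)
ex=a/np.linalg.norm(a); ey=np.array([-ex[1],ex[0]]); print('centre',((p[0]+p[1])/2+.113*ey).round(4))
# door: from first top & side images
for n in('top','side'):
    z=np.load(n+'0.npz'); P=cloud(z['d'],z['K'],z['T']); q=P[clean(z['d'],.03)]
    q=q[(q[:,0]>.4)&(q[:,0]<.66)&(q[:,1]>-.15)&(q[:,1]<.05)&(q[:,2]>.05)&(q[:,2]<.105)]
    m,s=q.mean(0),np.linalg.svd(q[:,:2]-q[:,:2].mean(0),full_matrices=False)[2][0]; t=(q-m)[:,:2]@s; print(n,len(q),m.round(3),s.round(3),(m[:2]+s*t.min()).round(3),(m[:2]+s*t.max()).round(3))
print('H1 grasp'); plan([[.5005,.2555,.34,88],[.5005,.2555,.121,88]])
E
```

```text
[[ 0.5889 -0.435 ]
 [ 0.3879 -0.3995]
 [ 0.6282 -0.2174]
 [ 0.4257 -0.1827]
 [ 0.3961 -0.1487]]
x 0.2042 -10.02
y 0.2212 79.79
y2 0.2201 80.1
centre [ 0.5081 -0.306 ]
top 266 [ 0.551 -0.087  0.097] [-0.533  0.846] [ 0.59 -0.15] [ 0.516 -0.032]
side 179 [ 0.539 -0.072  0.09 ] [-0.548  0.836] [ 0.592 -0.152] [ 0.512 -0.03 ]
H1 grasp
now [ 0.4841 -0.0018  0.3409] [180.   -0.   84.7] F [0.4 0.3 0.3] w 0.586 5.68
[0.5005, 0.2555, 0.34, 88] -> [25.77 -0.73  0.09 -0.06] rows 7
[0.5005, 0.2555, 0.121, 88] -> [ 0.   0.  21.9 -0. ] rows 6
```

Call:
move_arm:
  moves:
    - [[0.6,25.8,-0.7,0,-0.06],[0.6,25.8,-0.7,0,-0.06],[0.6,25.8,-0.7,0,-0.06],[0.6,25.8,-0.7,0,-0.06],[0.6,25.8,-0.7,0,-0.06],[0.6,25.8,-0.7,0,-0.06],[0.6,25.8,-0.7,0,-0.06],[0.6,25.8,-0.7,0,-0.06]]

```text
t: 6.35
tcp_pos: [0.4984, 0.2614, 0.3409]
ee_rot: [-179.9, -0.2, 88.8]
ft_force: [-0.4, -0.1, 0.1]
grip_width: 0.598
gripper_force: 0.0
```

```bash
python3 - <<'E'
from heads import *
plan([[.5005,.2555,.121,88]])
im,d,K,T=cap('side'); heads(im,d,K,T,(.44,.57,.18,.38),.028)
E
```

```text
now [0.4984 0.2614 0.3409] [-179.9   -0.2   88.8] F [-0.4 -0.1  0.1] w 0.598 6.35
[0.5005, 0.2555, 0.121, 88] -> [-5.800e-01  2.200e-01  2.199e+01  1.000e-02] rows 6
blade [516.  353.4] [ 27.7 102.1] 85.3
blade [509.  310.3] [ 37.8 100.5] 80.8
blade [499.7 256.8] [ 38.2 100.9] 88.3
neck 49 [0.5002 0.2557 0.09  ] [0.014 0.016 0.01 ]
neck 53 [0.51   0.3095 0.0899] [0.015 0.015 0.011]
neck 52 [0.517  0.3588 0.0906] [0.015 0.014 0.012]
```

Call:
move_arm:
  moves:
    - [[0.6,0,0,4,0],[0.6,0,0,8,0],[0.6,0,0,12,0],[0.6,0,0,15,0],[0.6,0,0,15,0],[0.6,0,0,15,0]]

```text
t: 6.9
tcp_pos: [0.5005, 0.2533, 0.1901]
ee_rot: [-179.9, 0.1, 88.1]
ft_force: [0.2, 0.1, 0.3]
grip_width: 0.602
gripper_force: 0.0
```

```bash
python3 -c "
from h import *
plan([[.5005,.2555,.121,88]])"
```

```text
now [0.5005 0.2533 0.1901] [-1.799e+02  1.000e-01  8.810e+01] F [0.2 0.1 0.3] w 0.602 6.9
[0.5005, 0.2555, 0.121, 88] -> [ 0.22 -0.01  6.91  0.  ] rows 2
```

Call:
move_arm:
  moves:
    - [[0.6,0.2,0,3.5,0],[0.6,0.2,0,6.9,0],[0.6,0.2,0,6.9,0],[0,0.2,0,6.9,0],[0,0.2,0,6.9,0],[0,0.2,0,6.9,0],[0,0.2,0,6.9,0],[0,0.2,0,6.9,0]]
  grip_force: 45

```text
t: 7.57
tcp_pos: [0.5018, 0.2573, 0.1236]
ee_rot: [179.8, -0.0, 88.2]
ft_force: [-0.3, -0.5, -0.7]
grip_width: 0.31
gripper_force: 0.0
```

Call:
move_arm:
  moves:
    - [[0,0,0,-1,0],[0,0,0,-3,0],[0,0,0,-6,0],[0,0,0,-9,0],[0,0,0,-12,0],[0,0,0,-15,0],[0,0,0,-18,0],[0,0,0,-18,0]]

```text
t: 8.23
tcp_pos: [0.5026, 0.2588, 0.3089]
ee_rot: [179.5, -0.2, 88.2]
ft_force: [0.8, 1.2, -1.9]
grip_width: 0.157
gripper_force: 45.0
```

```bash
python3 -c "
from h import *
a=np.radians(-10); ex=np.array([np.cos(a),np.sin(a)]); ey=np.array([-ex[1],ex[0]]); c=np.array([.508,-.306])
G=[list((c+y*ey).round(4)) for y in (-.06,-.002,.056)]; print(G)
plan([[.53,-.02,.30,82],G[0]+[.30,80],G[0]+[.124,80]])"
```

```text
[[np.float64(0.4976), np.float64(-0.3651)], [np.float64(0.5077), np.float64(-0.308)], [np.float64(0.5177), np.float64(-0.2509)]]
now [0.5026 0.2588 0.3089] [179.5  -0.2  88.2] F [ 0.8  1.2 -1.9] w 0.157 8.23
[0.53, -0.02, 0.3, 82] -> [-27.78   3.61   0.89   0.11] rows 7
[np.float64(0.4976), np.float64(-0.3651), 0.3, 80] -> [-3.463e+01  1.590e+00 -0.000e+00  3.000e-02] rows 9
[np.float64(0.4976), np.float64(-0.3651), 0.124, 80] -> [ 0.   0.  17.6 -0. ] rows 5
```

```bash
python3 - <<'E'
from h import *
im,d,K,T=cap('side'); P=cloud(d,K,T); see()
b=clean(d,.03)&(P[...,0]>.42)&(P[...,0]<.58)&(P[...,1]>.2)&(P[...,1]<.3)&(P[...,2]>.12)&(P[...,2]<.24)
q=P[b]; print(len(q)); h,e=np.histogram(q[:,2],bins=np.arange(.12,.245,.005)); print(dict(zip(e.round(3).tolist(),h.tolist())))
v,u=np.where(b); print(u.min(),u.max(),v.min(),v.max())
x0,y0=(u.min()+u.max())//2,(v.min()+v.max())//2
save('s5.png',cv2.resize(im[y0-100:y0+80,x0-120:x0+120],None,fx=3,fy=3)); np.savez('s5.npz',P=P,im=im)
E
```

```text
[0.5019 0.2582 0.3058] [ 1.796e+02 -1.000e-01  8.820e+01] [-0.   0.2 -3.3] 0.15 8.28
799
{0.12: 0, 0.125: 0, 0.13: 0, 0.135: 0, 0.14: 0, 0.145: 0, 0.15: 0, 0.155: 0, 0.16: 0, 0.165: 0, 0.17: 15, 0.175: 61, 0.18: 63, 0.185: 432, 0.19: 142, 0.195: 13, 0.2: 11, 0.205: 13, 0.21: 11, 0.215: 8, 0.22: 8, 0.225: 9, 0.23: 6, 0.235: 7}
281 328 278 313
```

View pics/s5.png

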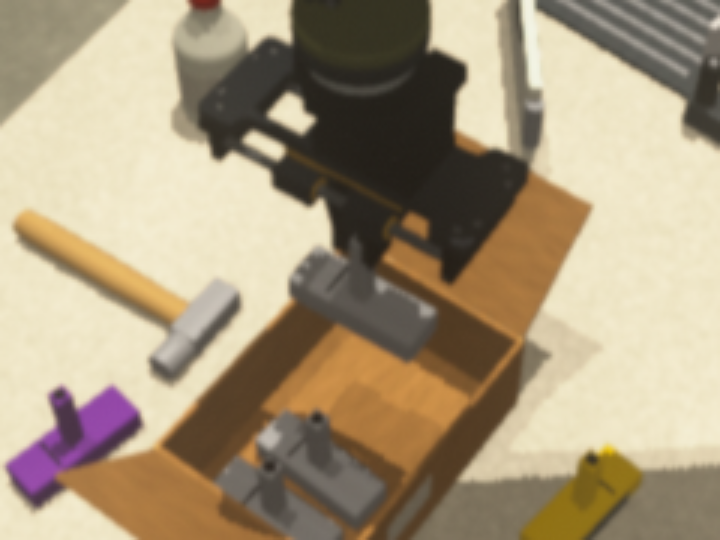

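The head hangs level but is held too high on the neck, because the lift began before the grip had closed. I'll set it back and grip deeper.

Call:
move_arm:
  moves:
    - [[0,0,0,4,0],[0,0,0,8,0],[0,0,0,12,0],[0,0,0,14.5,0],[0,0,0,15.6,0],[0,0,0,16,0],[0,0,0,16,0],[0,0,0,16,0]]

```text
t: 8.95
tcp_pos: [0.4982, 0.2579, 0.1457]
ee_rot: [-179.7, 0.2, 88.3]
ft_force: [-15.8, -5.5, 34.3]
grip_width: 0.16
gripper_force: 45.0
```

Call:
move_arm:
  moves:
    - [[0.5,0,0,0,0],[0.5,0,0,0,0],[0.5,0,0,0,0],[0.5,0,0,0,0],[0.5,0,0,1.2,0],[0.5,0,0,2.4,0],[0.5,0,0,2.4,0],[0.5,0,0,2.4,0]]

```text
t: 9.62
tcp_pos: [0.4999, 0.2564, 0.116]
ee_rot: [-179.8, 0.1, 88.2]
ft_force: [0.7, -0.7, -0.3]
grip_width: 0.494
gripper_force: 0.0
```

Call:
move_arm:
  moves:
    - [[0,0,0,0,0],[0,0,0,0,0],[0,0,0,0,0],[0,0,0,0,0],[0,0,0,0,0],[0,0,0,0,0],[0,0,0,0,0],[0,0,0,0,0]]

```text
t: 10.28
tcp_pos: [0.5006, 0.2571, 0.118]
ee_rot: [-180.0, 0.0, 88.2]
ft_force: [-2.6, -0.3, 2.8]
grip_width: 0.159
gripper_force: 45.0
```

Call:
move_arm:
  moves:
    - [[0,0,0,-2,0],[0,0,0,-5,0],[0,0,0,-9,0],[0,0,0,-13,0],[0,0,0,-17,0],[0,0,0,-19,0],[0,0,0,-19,0],[0,0,0,-19,0]]

```text
t: 10.95
tcp_pos: [0.5014, 0.2568, 0.3082]
ee_rot: [179.9, -0.0, 88.1]
ft_force: [-0.5, 0.4, -3.5]
grip_width: 0.157
gripper_force: 45.0
```

Call:
move_arm:
  moves:
    - [[0,-4,0.5,0,0.02],[0,-8,1,0,0.03],[0,-12,1.5,0,0.05],[0,-16,2,0,0.06],[0,-20,2.6,0,0.08],[0,-24,3.1,0,0.1],[0,-28,3.6,0,0.11],[0,-28,3.6,0,0.11]]

```text
t: 11.62
tcp_pos: [0.5269, -0.0359, 0.3042]
ee_rot: [-179.7, 0.4, 81.0]
ft_force: [-0.3, -2.2, -2.7]
grip_width: 0.154
gripper_force: 45.0
```

```bash
python3 -c "
from h import *
plan([[.515,-.25,.30,80],[.4976,-.3651,.30,80],[.4976,-.3651,.122,80]])"
```

```text
now [ 0.5269 -0.0359  0.3042] [-179.7    0.4   81. ] F [-0.3 -2.2 -2.7] w 0.154 11.62
[0.515, -0.25, 0.3, 80] -> [-2.133e+01  2.160e+00  4.200e-01  2.000e-02] rows 6
[0.4976, -0.3651, 0.3, 80] -> [-11.64   0.29  -0.    -0.  ] rows 3
[0.4976, -0.3651, 0.122, 80] -> [ 0.   0.  17.8 -0. ] rows 5
```

Call:
move_arm:
  moves:
    - [[0,-4,0.3,0,0],[0,-8,0.6,0,0.01],[0,-12,0.9,0,0.01],[0,-16,1.2,0,0.02],[0,-20,1.6,0,0.02],[0,-24,1.9,0,0.02],[0,-28,2.2,0,0.02],[0,-31,2.4,0,0.02]]

```text
t: 12.28
tcp_pos: [0.5056, -0.3382, 0.3042]
ee_rot: [-179.7, -0.0, 80.5]
ft_force: [0.3, -1.0, -2.6]
grip_width: 0.16
gripper_force: 45.0
```

Call:
move_arm:
  moves:
    - [[0,0,0,0,0],[0,0,0,0,0],[0,0,0,0,0],[0,0,0,0,0]]

```text
t: 12.62
tcp_pos: [0.5082, -0.3322, 0.3064]
ee_rot: [-179.9, -0.1, 80.9]
ft_force: [0.3, 0.9, -2.7]
grip_width: 0.156
gripper_force: 45.0
```

```bash
python3 - <<'E'
from h import *
im,d,K,T=cap('top'); P=cloud(d,K,T)
plan([[.4976,-.3651,.30,80],[.4976,-.3651,.122,80]])
for n in('side',):
    im,d,K,T=cap(n); P=cloud(d,K,T); see(); s=env.observe(); x,y,zz=s['tcp_pos']
    q=P[clean(d,.03)]; q=q[(abs(q[:,0]-x)<.06)&(abs(q[:,1]-y)<.04)&(q[:,2]>.14)&(q[:,2]<zz-.06)]
    h,e=np.histogram(q[:,2],bins=np.arange(.16,.245,.005)); print(dict(zip(e.round(3).tolist(),h.tolist())))
E
```

```text
now [ 0.5083 -0.3323  0.3069] [-1.799e+02 -1.000e-01  8.090e+01] F [-0.1  1.  -2.4] w 0.153 12.67
[0.4976, -0.3651, 0.3, 80] -> [-3.41 -0.54  0.69  0.02] rows 1
[0.4976, -0.3651, 0.122, 80] -> [ 0.   0.  17.8 -0. ] rows 5
[ 0.5084 -0.3325  0.3074] [-180.    -0.    80.9] [ 0.8  0.9 -2.3] 0.154 12.72
{0.16: 0, 0.165: 0, 0.17: 0, 0.175: 0, 0.18: 0, 0.185: 0, 0.19: 0, 0.195: 1, 0.2: 42, 0.205: 59, 0.21: 55, 0.215: 199, 0.22: 55, 0.225: 8, 0.23: 7, 0.235: 9}
```

Call:
move_arm:
  moves:
    - [[0,-3.4,-0.5,0,0.02],[0,-3.4,-0.5,4,0.02],[0,-3.4,-0.5,8,0.02],[0,-3.4,-0.5,12,0.02],[0,-3.4,-0.5,15,0.02],[0,-3.4,-0.5,17,0.02],[0,-3.4,-0.5,17,0.02],[0,-3.4,-0.5,17,0.02]]

```text
t: 13.38
tcp_pos: [0.4974, -0.366, 0.1373]
ee_rot: [-179.9, -0.1, 79.7]
ft_force: [0.2, -0.3, -1.4]
grip_width: 0.157
gripper_force: 45.0
```

```bash
python3 - <<'E'
from h import *
plan([[.4976,-.3651,.121,80]])
E
```

```text
now [ 0.4974 -0.366   0.1373] [-1.799e+02 -1.000e-01  7.970e+01] F [ 0.2 -0.3 -1.4] w 0.157 13.38
[0.4976, -0.3651, 0.121, 80] -> [ 0.09  0.01  1.63 -0.01] rows 1
```

Lower the last bit, then release, opening only partway, and rise.

Call:
move_arm:
  moves:
    - [[0,0,0,0.6,0],[0,0,0,1.1,0],[0,0,0,1.6,0],[0,0,0,1.6,0],[0,0,0,1.6,0],[0.4,0,0,1.6,0],[0.4,0,0,1.6,0],[0.4,0,0,1.6,0]]

```text
t: 14.05
tcp_pos: [0.498, -0.3675, 0.1228]
ee_rot: [179.9, 0.1, 79.6]
ft_force: [-0.1, -0.1, 0.3]
grip_width: 0.299
gripper_force: 0.0
```

Call:
move_arm:
  moves:
    - [[0.5,0,0,0,0],[0.5,0,0,-1,0],[0.5,0,0,-4,0],[0.5,0,0,-8,0],[0.5,0,0,-12,0],[0.5,0,0,-16,0],[0.5,0,0,-18,0],[0.5,0,0,-18,0]]

```text
t: 14.72
tcp_pos: [0.4997, -0.3681, 0.3098]
ee_rot: [179.4, 0.3, 79.6]
ft_force: [0.9, -0.5, -0.8]
grip_width: 0.501
gripper_force: 0.0
```

Call:
move_arm:
  moves:
    - [[0.5,32,-2,0,0],[0.5,32,-2,0,0],[0.5,32,-2,0,0],[0.5,32,-2,0,0],[0.5,32,-2,0,0],[0.5,32,-2,0,0],[0.5,32,-2,0,0],[0.5,32,-2,0,0]]

```text
t: 15.38
tcp_pos: [0.5354, -0.0438, 0.3023]
ee_rot: [180.0, -0.1, 79.8]
ft_force: [0.8, -0.3, 0.1]
grip_width: 0.499
gripper_force: 0.0
```

```bash
python3 - <<'E'
from heads import *
plan([[.5105,.309,.3,82]])
for n in('top','side'):
    im,d,K,T=cap(n); print(n); heads(im,d,K,T,(.42,.6,-.42,-.2),.03); print('carton'); heads(im,d,K,T,(.44,.57,.18,.38),.028)
E
```

```text
now [ 0.5354 -0.0438  0.3023] [ 1.80e+02 -1.00e-01  7.98e+01] F [ 0.8 -0.3  0.1] w 0.499 15.38
[0.5105, 0.309, 0.3, 82] -> [34.29 -8.69  0.23 -0.04] rows 9
top
blade [ 496.7 -369.5] [ 37.7 100.9] 80.6
neck 43 [ 0.594  -0.3951  0.0927] [0.011 0.057 0.011]
neck 46 [ 0.4822 -0.4145  0.092 ] [0.059 0.011 0.011]
neck 48 [ 0.4975 -0.3697  0.0916] [0.014 0.017 0.009]
neck 26 [ 0.4342 -0.4055  0.0915] [0.029 0.006 0.01 ]
carton
blade [510.8 306.3] [38.5 99.7] 81.6
blade [517.8 354.9] [38.5 99.3] 84.6
neck 44 [0.5175 0.3562 0.0895] [0.013 0.014 0.01 ]
neck 48 [0.5114 0.3066 0.0887] [0.015 0.014 0.01 ]
side
blade [ 494.7 -366.4] [ 45.6 100.2] 80.7
neck 31 [ 0.5936 -0.3922  0.0904] [0.013 0.051 0.011]
neck 86 [ 0.4558 -0.4103  0.0913] [0.077 0.02  0.011]
neck 28 [ 0.4969 -0.3676  0.0917] [0.015 0.017 0.011]
carton
blade [491.8 355. ] [28.7 53.7] 84.8
blade [546.5 350.7] [27.1 39.6] 84.6
blade [508.8 310.4] [ 39. 101.] 81.4
neck 52 [0.5096 0.309  0.0899] [0.015 0.016 0.011]
neck 54 [0.5166 0.3581 0.0906] [0.015 0.014 0.011]
```

Head 1 stands upright in the guard. Now head 2.

Call:
move_arm:
  moves:
    - [[0.5,33,-8.4,0.2,-0.04],[0.5,33,-8.4,0.2,-0.04],[0.5,33,-8.4,0.2,-0.04],[0.5,33,-8.4,0.2,-0.04],[0.5,33,-8.4,0.2,-0.04],[0.5,33,-8.4,0.2,-0.04],[0.5,33,-8.4,0.2,-0.04],[0.5,33,-8.4,0.2,-0.04]]

```text
t: 16.15
tcp_pos: [0.5133, 0.2845, 0.3]
ee_rot: [180.0, 0.1, 81.8]
ft_force: [0.7, -0.3, 0.5]
grip_width: 0.502
gripper_force: 0.0
```

Call:
move_arm:
  moves:
    - [[0.5,1,0,4,0],[0.5,1,0,8,0],[0.5,1,0,11,0],[0.5,1,0,11,0],[0.5,1,0,11,0],[0.5,1,0,11,0]]

```text
t: 16.65
tcp_pos: [0.5159, 0.2938, 0.1918]
ee_rot: [179.9, -0.1, 81.8]
ft_force: [0.2, 0.0, 0.4]
grip_width: 0.501
gripper_force: 0.0
```

```bash
python3 - <<'E'
from heads import *
plan([[.5105,.308,.119,82]])
E
```

```text
now [0.5159 0.2938 0.1918] [ 1.799e+02 -1.000e-01  8.180e+01] F [0.2 0.  0.4] w 0.501 16.65
[0.5105, 0.308, 0.119, 82] -> [ 1.33 -0.73  7.28 -0.  ] rows 2
```

Call:
move_arm:
  moves:
    - [[0.5,1.3,-0.7,0,0],[0.5,1.3,-0.7,0,0],[0.5,1.3,-0.7,3.5,0],[0.5,1.3,-0.7,6,0],[0.5,1.3,-0.7,7.3,0],[0.5,1.3,-0.7,7.3,0],[0.5,1.3,-0.7,7.3,0],[0.4,1.3,-0.7,7.3,0]]

```text
t: 17.32
tcp_pos: [0.5108, 0.3083, 0.119]
ee_rot: [179.8, -0.1, 81.9]
ft_force: [0.1, -0.1, -0.4]
grip_width: 0.477
gripper_force: 0.0
```

Call:
move_arm:
  moves:
    - [[0,0,0,0,0],[0,0,0,0,0],[0,0,0,0,0],[0,0,0,0,0],[0,0,0,0,0],[0,0,0,0,0],[0,0,0,0,0],[0,0,0,0,0]]

```text
t: 17.98
tcp_pos: [0.5102, 0.3076, 0.1174]
ee_rot: [179.9, -0.0, 81.9]
ft_force: [1.6, 0.1, 3.6]
grip_width: 0.155
gripper_force: 45.0
```

Call:
move_arm:
  moves:
    - [[0,0,0,-2,0],[0,0,0,-5,0],[0,0,0,-9,0],[0,0,0,-13,0],[0,0,0,-17,0],[0,0,0,-19,0],[0,0,0,-19,0],[0,0,0,-19,0]]

```text
t: 18.65
tcp_pos: [0.5092, 0.3076, 0.3064]
ee_rot: [-180.0, 0.0, 81.9]
ft_force: [0.5, -0.9, -4.5]
grip_width: 0.156
gripper_force: 45.0
```

```bash
cat >> h.py <<'E'
def held():
    im,d,K,T=cap('side'); P=cloud(d,K,T); see(); x,y,zz=env.observe()['tcp_pos']
    q=P[clean(d,.03)]; q=q[(abs(q[:,0]-x)<.06)&(abs(q[:,1]-y)<.045)&(q[:,2]>.12)&(q[:,2]<zz-.06)]
    h,e=np.histogram(q[:,2],bins=np.arange(.12,.245,.005)); i=h.argmax(); t=np.median(q[abs(q[:,2]-e[i])<.006][:,2]) ; print(h,'blade top',t.round(4),'TCP-sole',(zz-t+.024).round(4))
E
python3 - <<'E'
from h import *
held(); plan([[.53,-.02,.31,80],[.508,-.307,.31,80]])
E
```

```text
[0.5087 0.3069 0.3047] [-1.798e+02  1.000e-01  8.190e+01] [-0.2 -0.3 -4. ] 0.157 18.7
[  0   0   0   0   0   0   0   0   0   0   0   0   0   0   0   0  10  57
  68 426 128  10   8  10] blade top 0.2183 TCP-sole 0.1104
now [0.5087 0.3069 0.3047] [-1.798e+02  1.000e-01  8.190e+01] F [-0.2 -0.3 -4. ] w 0.157 18.7
[0.53, -0.02, 0.31, 80] -> [-3.206e+01  6.730e+00 -5.300e-01  3.000e-02] rows 8
[0.508, -0.307, 0.31, 80] -> [-28.65   2.82  -0.    -0.  ] rows 7
```

Call:
move_arm:
  moves:
    - [[0,-4,0.8,-0.5,0.01],[0,-8,1.7,-0.5,0.02],[0,-12,2.5,-0.5,0.03],[0,-16,3.4,-0.5,0.03],[0,-20,4.2,-0.5,0.03],[0,-24,5,-0.5,0.03],[0,-28,5.9,-0.5,0.03],[0,-32,6.7,-0.5,0.03]]

```text
t: 19.37
tcp_pos: [0.5289, -0.021, 0.3087]
ee_rot: [-179.7, 0.0, 80.1]
ft_force: [1.1, -0.6, -3.0]
grip_width: 0.155
gripper_force: 45.0
```

Call:
move_arm:
  moves:
    - [[0,-4,0.4,0,0],[0,-8,0.8,0,0],[0,-12,1.2,0,0],[0,-16,1.6,0,0],[0,-20,2,0,0],[0,-24,2.4,0,0],[0,-28.6,2.8,0,0],[0,-28.6,2.8,0,0]]

```text
t: 20.03
tcp_pos: [0.5043, -0.3156, 0.3072]
ee_rot: [-179.6, 0.2, 79.4]
ft_force: [-0.8, -2.8, -3.7]
grip_width: 0.16
gripper_force: 45.0
```

```bash
python3 - <<'E'
from h import *
held(); held(); plan([[.508,-.306,.135,80]])
E
```

```text
[ 0.5052 -0.3124  0.3072] [-179.6    0.    79.5] [ 0.1 -0.6 -3.5] 0.158 20.08
[  0   0   0   0   0   0   0   0   0   0   0   0   0   0   0   2  32  63
  50 182  99   7   8  11] blade top 0.218 TCP-sole 0.1132
[ 0.5066 -0.3085  0.3075] [-1.796e+02 -1.000e-01  7.980e+01] [ 0.7  1.5 -3.7] 0.155 20.13
[  0   0   0   0   0   0   0   0   0   0   0   0   0   0   0   0  38  58
  55 185 102  10   8   6] blade top 0.2181 TCP-sole 0.1134
now [ 0.5066 -0.3085  0.3075] [-1.796e+02 -1.000e-01  7.980e+01] F [ 0.7  1.5 -3.7] w 0.155 20.13
[0.508, -0.306, 0.135, 80] -> [ 0.27  0.1  17.25 -0.  ] rows 5
```

Call:
move_arm:
  moves:
    - [[0,0.1,0,4,0],[0,0.1,0,8,0],[0,0.1,0,12,0],[0,0.1,0,15,0],[0,0.1,0,17.2,0],[0,0.1,0,17.2,0],[0,0.1,0,17.2,0],[0,0.1,0,17.2,0]]

```text
t: 20.8
tcp_pos: [0.5103, -0.3035, 0.1407]
ee_rot: [179.9, -0.0, 80.2]
ft_force: [0.0, -0.9, -3.0]
grip_width: 0.159
gripper_force: 45.0
```

```bash
python3 - <<'E'
from h import *
plan([[.508,-.306,.1195,80]])
E
```

```text
now [ 0.5103 -0.3035  0.1407] [179.9  -0.   80.2] F [ 0.  -0.9 -3. ] w 0.159 20.8
[0.508, -0.306, 0.1195, 80] -> [-0.28 -0.18  2.12  0.  ] rows 1
```

Call:
move_arm:
  moves:
    - [[0,-0.3,-0.2,0.8,0],[0,-0.3,-0.2,1.5,0],[0,-0.3,-0.2,2.1,0],[0,-0.3,-0.2,2.1,0],[0,-0.3,-0.2,2.1,0],[0.4,-0.3,-0.2,2.1,0],[0.4,-0.3,-0.2,2.1,0],[0.4,-0.3,-0.2,2.1,0]]

```text
t: 21.47
tcp_pos: [0.5074, -0.307, 0.1194]
ee_rot: [179.9, 0.0, 80.1]
ft_force: [-0.4, -0.5, -0.4]
grip_width: 0.306
gripper_force: 0.0
```

Call:
move_arm:
  moves:
    - [[0.5,0,0,0,0],[0.5,0,0,-1,0],[0.5,0,0,-4,0],[0.5,0,0,-8,0],[0.5,0,0,-12,0],[0.5,0,0,-16,0],[0.5,0,0,-18,0],[0.5,0,0,-18,0]]

```text
t: 22.13
tcp_pos: [0.5094, -0.3076, 0.3065]
ee_rot: [179.4, 0.3, 80.2]
ft_force: [-0.4, 0.3, 0.9]
grip_width: 0.501
gripper_force: 0.0
```

Call:
move_arm:
  moves:
    - [[0.5,33,-2,0,0],[0.5,33,-2,0,0],[0.5,33,-2,0,0],[0.5,33,-2,0,0],[0.5,33,-2,0,0],[0.5,33,-2,0,0],[0.5,33,-2,0,0],[0.5,33,-2,0,0]]

```text
t: 22.8
tcp_pos: [0.5431, 0.0243, 0.2989]
ee_rot: [-180.0, 0.0, 80.2]
ft_force: [0.6, 0.0, 0.3]
grip_width: 0.501
gripper_force: 0.0
```

```bash
python3 - <<'E'
from heads import *
for n in('top','side'):
    im,d,K,T=cap(n); print(n); heads(im,d,K,T,(.42,.6,-.42,-.2),.03); print('carton'); heads(im,d,K,T,(.44,.57,.18,.38),.028)
plan([[.517,.357,.3,84.8]])
E
```

```text
top
blade [ 496.8 -369.2] [ 38.3 100.8] 80.6
blade [ 507.  -305.3] [ 38.2 100.4] 80.1
neck 37 [ 0.5954 -0.3839  0.0907] [0.009 0.049 0.012]
neck 7 [ 0.59   -0.4157  0.0918] [0.003 0.008 0.007]
neck 47 [ 0.5074 -0.3046  0.0907] [0.015 0.015 0.011]
neck 91 [ 0.4686 -0.4114  0.0919] [0.094 0.018 0.012]
neck 48 [ 0.4973 -0.3696  0.0906] [0.015 0.015 0.01 ]
carton
blade [518.  354.8] [ 38.8 100.3] 84.6
neck 44 [0.5176 0.3555 0.0896] [0.013 0.016 0.01 ]
side
blade [ 505.8 -302.7] [ 44.2 102.8] 80.3
blade [ 485.9 -364.4] [45.7 82.5] 80.0
neck 35 [ 0.5933 -0.3871  0.091 ] [0.011 0.061 0.011]
neck 98 [ 0.4617 -0.4122  0.0913] [0.097 0.021 0.012]
neck 26 [ 0.4968 -0.3668  0.0905] [0.015 0.015 0.01 ]
neck 26 [ 0.5057 -0.3036  0.0911] [0.014 0.019 0.011]
carton
blade [492.2 355.4] [27.7 53. ] 85.1
blade [546.5 350.7] [27.1 39.6] 84.6
neck 52 [0.5166 0.3585 0.0898] [0.014 0.015 0.011]
now [0.5431 0.0308 0.2993] [-180.    -0.2   80.9] F [0.2 0.7 0.6] w 0.504 22.9
[0.517, 0.357, 0.3, 84.8] -> [31.79 -7.74 -0.07 -0.07] rows 8
```

Call:
move_arm:
  moves:
    - [[0.5,32,-7.7,0,-0.07],[0.5,32,-7.7,0,-0.07],[0.5,32,-7.7,0,-0.07],[0.5,32,-7.7,0,-0.07],[0.5,32,-7.7,0,-0.07],[0.5,32,-7.7,0,-0.07],[0.5,32,-7.7,0,-0.07],[0.5,32,-7.7,0,-0.07]]

```text
t: 23.57
tcp_pos: [0.522, 0.3519, 0.2985]
ee_rot: [-180.0, 0.0, 84.2]
ft_force: [0.8, 0.6, 0.7]
grip_width: 0.494
gripper_force: 0.0
```

Call:
move_arm:
  moves:
    - [[0.5,0,0,4,0],[0.5,0,0,8,0],[0.5,0,0,10,0],[0.5,0,0,10,0],[0.5,0,0,10,0],[0.5,0,0,10,0],[0.5,0,0,10,0]]

```text
t: 24.15
tcp_pos: [0.5237, 0.3507, 0.2013]
ee_rot: [179.8, -0.1, 84.1]
ft_force: [0.1, -0.5, -0.7]
grip_width: 0.497
gripper_force: 0.0
```

```bash
python3 - <<'E'
from heads import *
plan([[.517,.357,.119,84.8]])
E
```

```text
now [0.5237 0.3507 0.2013] [ 1.798e+02 -1.000e-01  8.410e+01] F [ 0.1 -0.5 -0.7] w 0.497 24.15
[0.517, 0.357, 0.119, 84.8] -> [ 0.56 -0.73  8.23 -0.01] rows 2
```

Call:
move_arm:
  moves:
    - [[0.5,0.6,-0.7,0,-0.01],[0.5,0.6,-0.7,0,-0.01],[0.5,0.6,-0.7,4,-0.01],[0.5,0.6,-0.7,7,-0.01],[0.5,0.6,-0.7,8.2,-0.01],[0.5,0.6,-0.7,8.2,-0.01],[0.5,0.6,-0.7,8.2,-0.01],[0.4,0.6,-0.7,8.2,-0.01]]

```text
t: 24.82
tcp_pos: [0.5171, 0.358, 0.119]
ee_rot: [179.9, -0.1, 84.7]
ft_force: [-0.0, 1.2, 0.1]
grip_width: 0.472
gripper_force: 0.0
```

Call:
move_arm:
  moves:
    - [[0,0,0,0,0],[0,0,0,0,0],[0,0,0,0,0],[0,0,0,0,0],[0,0,0,0,0],[0,0,0,0,0],[0,0,0,0,0],[0,0,0,0,0]]

```text
t: 25.48
tcp_pos: [0.5171, 0.3568, 0.1176]
ee_rot: [179.9, -0.0, 84.7]
ft_force: [1.9, -0.7, 4.7]
grip_width: 0.158
gripper_force: 45.0
```

Call:
move_arm:
  moves:
    - [[0,0,0,-2,0],[0,0,0,-5,0],[0,0,0,-9,0],[0,0,0,-13,0],[0,0,0,-17,0],[0,0,0,-19,0],[0,0,0,-19,0],[0,0,0,-19,0]]

```text
t: 26.15
tcp_pos: [0.5158, 0.3569, 0.3064]
ee_rot: [-180.0, 0.0, 84.8]
ft_force: [-0.2, -0.1, -3.2]
grip_width: 0.163
gripper_force: 45.0
```

```bash
python3 - <<'E'
from h import *
held(); plan([[.53,.04,.31,82],[.5177,-.25,.31,80]])
E
```

```text
[0.5154 0.3561 0.3046] [-1.798e+02  1.000e-01  8.470e+01] [ 0.7 -0.7 -4. ] 0.161 26.2
[  0   0   0   0   0   0   0   0   0   0   0   0   0   0   0   0   6  56
  61 432 120   3   8   6] blade top 0.2183 TCP-sole 0.1103
now [0.5154 0.3561 0.3046] [-1.798e+02  1.000e-01  8.470e+01] F [ 0.7 -0.7 -4. ] w 0.161 26.2
[0.53, 0.04, 0.31, 82] -> [-31.35   4.34  -0.54   0.05] rows 8
[0.5177, -0.25, 0.31, 80] -> [-28.89   2.82  -0.     0.03] rows 7
```

Call:
move_arm:
  moves:
    - [[0,-4,0.6,-0.5,0.01],[0,-8,1.1,-0.5,0.02],[0,-12,1.7,-0.5,0.03],[0,-16,2.2,-0.5,0.04],[0,-20,2.8,-0.5,0.05],[0,-24,3.3,-0.5,0.05],[0,-28,3.9,-0.5,0.05],[0,-31.4,4.3,-0.5,0.05]]

```text
t: 26.87
tcp_pos: [0.5287, 0.0361, 0.3086]
ee_rot: [-179.7, 0.1, 81.7]
ft_force: [0.5, -0.8, -3.1]
grip_width: 0.154
gripper_force: 45.0
```

Call:
move_arm:
  moves:
    - [[0,-4,0.4,0,0.01],[0,-8,0.8,0,0.02],[0,-12,1.2,0,0.03],[0,-16,1.6,0,0.03],[0,-20,2,0,0.03],[0,-24,2.4,0,0.03],[0,-28.9,2.8,0,0.03],[0,-28.9,2.8,0,0.03]]

```text
t: 27.53
tcp_pos: [0.5129, -0.2596, 0.3075]
ee_rot: [-179.6, 0.2, 79.5]
ft_force: [-1.4, -1.6, -2.9]
grip_width: 0.159
gripper_force: 45.0
```

Call:
move_arm:
  moves:
    - [[0,0,0,4,0],[0,0,0,8,0],[0,0,0,12,0],[0,0,0,15,0],[0,0,0,17,0],[0,0,0,17,0],[0,0,0,17,0],[0,0,0,17,0]]

```text
t: 28.2
tcp_pos: [0.5173, -0.2498, 0.1421]
ee_rot: [180.0, -0.0, 80.2]
ft_force: [-0.1, -0.4, -1.7]
grip_width: 0.153
gripper_force: 45.0
```

```bash
python3 - <<'E'
from heads import *
plan([[.5177,-.251,.1195,80]])
im,d,K,T=cap('side');heads(im,d,K,T,(.42,.6,-.42,-.2),.03);see()
E
```

```text
now [ 0.5173 -0.2498  0.1421] [180.   -0.   80.2] F [-0.1 -0.4 -1.7] w 0.153 28.2
[0.5177, -0.251, 0.1195, 80] -> [-0.11  0.06  2.26  0.  ] rows 1
blade [ 481.3 -302.1] [41.7 62.1] 67.8
neck 86 [ 0.4569 -0.4114  0.0915] [0.086 0.02  0.011]
neck 39 [ 0.5158 -0.2419  0.0909] [0.033 0.021 0.012]
[ 0.5179 -0.2501  0.1431] [179.9   0.   80.1] [ 1.1  0.1 -2.6] 0.156 28.25
```

Call:
move_arm:
  moves:
    - [[0,0,0,0.8,0],[0,0,0,1.6,0],[0,0,0,2.3,0],[0,0,0,2.3,0],[0,0,0,2.3,0],[0.4,0,0,2.3,0],[0.4,0,0,2.3,0],[0.4,0,0,2.3,0]]

```text
t: 28.92
tcp_pos: [0.5172, -0.25, 0.119]
ee_rot: [180.0, 0.0, 80.1]
ft_force: [-0.6, 0.3, 0.5]
grip_width: 0.304
gripper_force: 0.0
```

Call:
move_arm:
  moves:
    - [[0.5,0,0,0,0],[0.5,0,0,-1,0],[0.5,0,0,-4,0],[0.5,0,0,-8,0],[0.5,0,0,-12,0],[0.5,0,0,-16,0],[0.5,0,0,-18,0],[0.5,0,0,-18,0]]

```text
t: 29.58
tcp_pos: [0.5195, -0.2504, 0.3062]
ee_rot: [179.4, 0.2, 80.2]
ft_force: [0.4, -1.0, 0.3]
grip_width: 0.495
gripper_force: 0.0
```

Call:
move_arm:
  moves:
    - [[0,30,-2,0,0],[0,30,-2,0,0],[0,30,-2,0,0],[0,30,-2,0,0],[0,30,-2,0,0],[0,30,-2,0,0],[0,30,-2,0,0],[0,30,-2,0,0]]

```text
t: 30.25
tcp_pos: [0.5477, 0.0583, 0.2992]
ee_rot: [-180.0, -0.3, 80.8]
ft_force: [-0.9, 1.3, 1.1]
grip_width: 0.026
gripper_force: 0.0
```

```bash
python3 - <<'E'
from heads import *
see()
for n in('top','side'):
    im,d,K,T=cap(n); print(n); heads(im,d,K,T,(.42,.6,-.42,-.2),.03); save('p_%s.png'%n,im)
    P=cloud(d,K,T);q=P[clean(d,.03)]
    q=q[(q[:,0]>.4)&(q[:,0]<.66)&(q[:,1]>-.22)&(q[:,1]<.05)&(q[:,2]>.05)&(q[:,2]<.105)]
    print('doorpts',len(q)); 
    if len(q)>20: r=cv2.minAreaRect((q[:,:2]*1000).astype(np.float32)); print(np.round(cv2.boxPoints(r)))
im=cv2.imread('pics/p_side.png'); cv2.imwrite('pics/ps.png',cv2.convertScaleAbs(cv2.resize(im[110:260,280:480],None,fx=4,fy=4),alpha=1.3))
E
```

```text
[0.5477 0.0583 0.2992] [-180.    -0.3   80.8] [-0.9  1.3  1.1] 0.026 30.25
top
blade [ 496.7 -369.6] [ 38.5 100.4] 78.9
blade [ 507.2 -305.4] [ 38.2 100. ] 80.3
blade [ 516.8 -249.3] [ 37.9 100.9] 79.8
neck 19 [ 0.5983 -0.3679  0.0904] [0.003 0.025 0.011]
neck 27 [ 0.5921 -0.4025  0.0915] [0.009 0.033 0.011]
neck 49 [ 0.5163 -0.249   0.091 ] [0.014 0.014 0.01 ]
neck 46 [ 0.5073 -0.3046  0.0915] [0.015 0.014 0.009]
neck 86 [ 0.4665 -0.4114  0.0908] [0.097 0.019 0.012]
neck 49 [ 0.4963 -0.3699  0.0906] [0.015 0.015 0.011]
doorpts 480
[[ 361. -129.]
 [ 475. -314.]
 [ 636. -215.]
 [ 522.  -30.]]
side
blade [ 514.7 -246.5] [43.4 99.6] 79.8
blade [ 494.7 -300.8] [44.2 81.4] 78.8
blade [ 486.  -363.6] [47.3 82.6] 80.0
neck 33 [ 0.5956 -0.383   0.0896] [0.013 0.057 0.012]
neck 103 [ 0.4629 -0.411   0.091 ] [0.093 0.019 0.012]
neck 25 [ 0.4968 -0.3668  0.0919] [0.016 0.014 0.009]
neck 29 [ 0.5055 -0.3035  0.0901] [0.015 0.019 0.011]
neck 28 [ 0.5165 -0.2465  0.0897] [0.013 0.021 0.01 ]
doorpts 251
[[ 377. -187.]
 [ 416. -220.]
 [ 554.  -56.]
 [ 515.  -23.]]
```

View pics/ps.png

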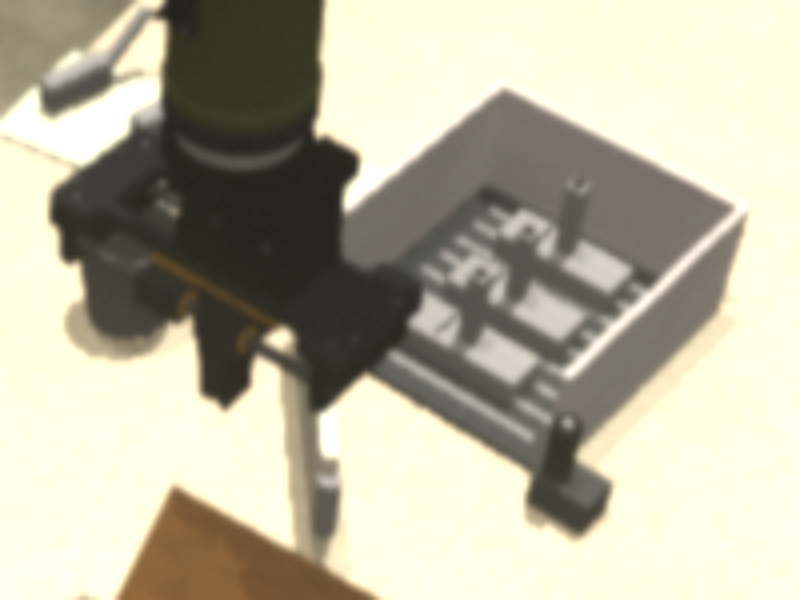

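All three heads stand upright in the guard and the door is clear. Now to plan the door push.

```bash
cat > door.py <<'E'
from h import *
c=np.array([.508,-.306]); a=np.radians(-10); ex=np.array([np.cos(a),np.sin(a)]); ey=np.array([-ex[1],ex[0]])
H=c+.1*ex+.111*ey
def pt(dl,r=.15,extra=0):
    f=np.radians(170-dl); u=np.array([np.cos(f),np.sin(f)]); n=np.array([u[1],-u[0]]); D=np.radians(dl)
    return H+r*u+(.012+.0095*np.cos(D)+.015*np.sin(D)+extra)*n
E
python3 - <<'E'
from door import *
s=pt(50,.15,.04); print(H,s)
plan([list(s.round(3))+[.3,80],list(s.round(3))+[.125,80]])
E
```

```text
[ 0.62575572 -0.21405116] [ 0.61102862 -0.04934877]
now [0.5481 0.0531 0.2988] [-1.80e+02 -1.00e-01  8.06e+01] F [ 0.6  0.1 -0. ] w 0.012 30.35
[np.float64(0.611), np.float64(-0.049), 0.3, 80] -> [-9.04  7.88 -0.12  0.01] rows 3
[np.float64(0.611), np.float64(-0.049), 0.125, 80] -> [ 0.   0.  17.5 -0. ] rows 5
```

Call:
move_arm:
  moves:
    - [[0,-3,2.6,0,0.01],[0,-6,5.2,0,0.01],[0,-9,7.9,0,0.01],[0,-9,7.9,0,0.01],[0,-9,7.9,4,0.01],[0,-9,7.9,8,0.01],[0,-9,7.9,8,0.01],[0,-9,7.9,8,0.01]]

```text
t: 31.02
tcp_pos: [0.6093, -0.055, 0.2168]
ee_rot: [-179.7, 0.1, 79.5]
ft_force: [0.9, 0.5, 0.7]
grip_width: 0.001
gripper_force: 0.0
```

Call:
move_arm:
  moves:
    - [[0,0,0,3,0],[0,0,0,6,0],[0,0,0,9.3,0],[0,0,0,9.3,0],[0,0,0,9.3,0],[0,0,0,9.3,0]]

```text
t: 31.52
tcp_pos: [0.6131, -0.0533, 0.1293]
ee_rot: [179.7, -0.0, 79.5]
ft_force: [0.5, -0.1, 0.2]
grip_width: 0.006
gripper_force: 0.0
```

```bash
python3 - <<'E'
from door import *
im,d,K,T=cap('top'); save('d1.png',im)
s=env.observe(); see(); p=np.array(s['tcp_pos'])[:2]; y=np.radians(s['ee_rot'][2])
for dl in (50,44,38,32,26,20,15,11,8,6,4,2,1,0):
    e=pt(dl)-p; print(dl,pt(dl).round(4),np.round([100*(np.cos(y)*e[0]+np.sin(y)*e[1]),100*(np.sin(y)*e[0]-np.cos(y)*e[1])],2))
E
```

```text
[ 0.6133 -0.0533  0.1296] [179.7  -0.   79.5] [ 0.  -0.2 -0.1] 0.004 31.57
50 [ 0.5764 -0.0693] [-2.25 -3.34]
44 [ 0.5613 -0.0755] [-3.13 -4.72]
38 [ 0.5467 -0.0834] [-4.17 -6.  ]
32 [ 0.533  -0.0929] [-5.35 -7.18]
26 [ 0.5203 -0.1039] [-6.67 -8.23]
20 [ 0.5089 -0.1165] [-8.11 -9.13]
15 [ 0.5004 -0.1279] [-9.39 -9.75]
11 [ 0.4944 -0.1377] [-10.46 -10.17]
8 [ 0.4904 -0.1454] [-11.28 -10.42]
6 [ 0.4879 -0.1506] [-11.84 -10.57]
4 [ 0.4857 -0.1559] [-12.41 -10.69]
2 [ 0.4836 -0.1613] [-12.98 -10.8 ]
1 [ 0.4827 -0.1641] [-13.27 -10.84]
0 [ 0.4818 -0.1668] [-13.55 -10.88]
```

Call:
move_arm:
  moves:
    - [[0,-2.2,-3.3,0.3,0],[0,-3.1,-4.7,0.3,0],[0,-4.2,-6,0.3,0],[0,-5.3,-7.2,0.3,0],[0,-6.7,-8.2,0.3,0],[0,-8.1,-9.1,0.3,0],[0,-9.4,-9.7,0.3,0],[0,-9.4,-9.7,0.3,0]]

```text
t: 32.23
tcp_pos: [0.4988, -0.1311, 0.1255]
ee_rot: [179.8, 0.2, 79.4]
ft_force: [0.9, 0.0, -0.4]
grip_width: 0.004
gripper_force: 0.0
```

Call:
move_arm:
  moves:
    - [[0,-0.5,-0.2,0,0],[0,-1,-0.4,0,0],[0,-1.5,-0.6,0,0],[0,-1.9,-0.7,0,0],[0,-2.3,-0.8,0,0],[0,-2.7,-0.9,0,0],[0,-3,-1,0,0],[0,-3,-1,0,0]]

```text
t: 32.9
tcp_pos: [0.4851, -0.153, 0.123]
ee_rot: [179.8, -0.3, 79.7]
ft_force: [4.7, 7.0, -1.3]
grip_width: 0.005
gripper_force: 3.6
```

```bash
cat >> door.py <<'E'
def angle():
    for n in('top','side'):
        im,d,K,T=cap(n); P=cloud(d,K,T); v=(P[...,:2]-c); gx,gy=v@ex,v@ey; m=clean(d,.03)&(gx>-.12)&(gx<.095)&(gy>.09)&(gy<.24)&(abs(P[...,2]-.098)<.006)&(P[...,2]>.093)
        if m.sum()<10: print(n,'none'); continue
        k=np.polyfit(gx[m],gy[m],1); print(n,m.sum(),'door slope',-k[0].round(3),'y at x=0',np.polyval(k,0).round(4),gx[m].min().round(3),gx[m].max().round(3))
    return im
E
python3 - <<'E'
from door import *
see(); angle(); see()
s=env.observe(); p=np.array(s['tcp_pos'])[:2]-c; print('tool in guard',p@ex,p@ey)
E
```

```text
[ 0.4851 -0.153   0.123 ] [179.8  -0.3  79.7] [ 4.7  7.  -1.3] 0.005 32.9
top 37 door slope 0.12 y at x=0 0.1286 0.072 0.094
side 29 door slope 0.276 y at x=0 0.1389 -0.061 0.094
[ 0.4852 -0.1529  0.123 ] [179.9  -0.2  79.7] [ 4.8  6.2 -1.8] 0.003 33.0
tool in guard -0.0490744758361015 0.14677893604142483
```

The nub is now against the roller (about 8 N), so I'll push past it.

Call:
move_arm:
  moves:
    - [[0,-0.4,-0.1,0,0],[0,-0.8,-0.1,0,0],[0,-1.1,-0.2,0,0],[0,-1.4,-0.2,0,0],[0,-1.4,-0.2,0,0],[0,-1.4,-0.2,0,0]]

```text
t: 33.5
tcp_pos: [0.4803, -0.1663, 0.123]
ee_rot: [179.9, -0.2, 79.7]
ft_force: [2.9, 7.8, 0.9]
grip_width: 0.003
gripper_force: 3.9
```

```bash
python3 - <<'E'
from door import *
see()
s=env.observe(); p=np.array(s['tcp_pos'])[:2]-c; print('tool in guard',p@ex,p@ey)
E
```

```text
[ 0.4803 -0.1663  0.123 ] [179.9  -0.2  79.7] [2.9 7.8 0.9] 0.003 33.5
tool in guard -0.051557353550477344 0.13280481890160645
```

Call:
move_arm:
  moves:
    - [[0,-0.3,0,0,0],[0,-0.6,0,0,0],[0,-0.6,0,0,0],[0,-0.6,0,0,0]]

```text
t: 33.83
tcp_pos: [0.4802, -0.1666, 0.1231]
ee_rot: [180.0, -0.6, 79.9]
ft_force: [3.4, 19.9, 3.6]
grip_width: 0.008
gripper_force: 9.9
```

```bash
python3 - <<'E'
from door import *
see()
s=env.observe(); p=np.array(s['tcp_pos'])[:2]-c; print('tool in guard',p@ex,p@ey)
E
```

```text
[ 0.4802 -0.1666  0.1231] [180.   -0.6  79.9] [ 3.4 19.9  3.6] 0.008 33.83
tool in guard -0.05154779730107927 0.13244827068118795
```

Force climbs with no movement, so the door is against its stop. Back off, rise clear and check.

Call:
move_arm:
  moves:
    - [[0,1,0,0,0],[0,3,0,0,0],[0,6,0,0,0],[0,8,0,-4,0],[0,10,0,-8,0],[0,13,0,-12,0],[0,17,0,-16,0],[0,20,0,-18,0]]

```text
t: 34.5
tcp_pos: [0.511, 0.0036, 0.2905]
ee_rot: [179.9, 0.1, 79.4]
ft_force: [0.7, 0.9, 0.1]
grip_width: 0.008
gripper_force: 0.0
```

Call:
move_arm:
  moves:
    - [[0,6,0,0,0],[0,6,0,0,0],[0,6,0,0,0],[0,6,0,0,0]]

```text
t: 34.83
tcp_pos: [0.5215, 0.0636, 0.288]
ee_rot: [-180.0, 0.1, 79.7]
ft_force: [-0.6, -1.4, -0.5]
grip_width: 0.002
gripper_force: 0.0
```

```bash
python3 - <<'E'
from door import *
from heads import heads
see(); im=angle()
a=cv2.resize(im[90:420,180:500],None,fx=1.8,fy=1.8); save('f.png',cv2.convertScaleAbs(a,alpha=1.3))
im,d,K,T=cap('top'); heads(im,d,K,T,(.42,.6,-.42,-.2),.03)
a=cv2.convertScaleAbs(im[180:350,90:560],alpha=1.4); save('ft.png',cv2.resize(a,None,fx=1.7,fy=1.7))
E
```

```text
[0.5215 0.0636 0.288 ] [-1.80e+02  1.00e-01  7.97e+01] [-0.6 -1.4 -0.5] 0.002 34.83
top 446 door slope -0.006 y at x=0 0.1173 -0.106 0.094
side 121 door slope -0.043 y at x=0 0.1202 -0.107 0.035
blade [ 496.8 -369.4] [ 38.3 100.6] 80.0
blade [ 507.2 -305.5] [ 37.9 100. ] 80.1
blade [ 516.9 -249.2] [ 37.8 100.5] 80.5
neck 13 [ 0.5989 -0.3647  0.0889] [0.003 0.019 0.011]
neck 11 [ 0.5954 -0.3839  0.0931] [0.003 0.014 0.012]
neck 21 [ 0.5913 -0.409   0.0923] [0.005 0.025 0.01 ]
neck 49 [ 0.5164 -0.2485  0.0916] [0.015 0.014 0.011]
neck 47 [ 0.5076 -0.3049  0.0911] [0.013 0.014 0.01 ]
neck 30 [ 0.492  -0.4157  0.091 ] [0.037 0.007 0.011]
neck 49 [ 0.4976 -0.3694  0.091 ] [0.014 0.015 0.011]
neck 46 [ 0.4428 -0.4073  0.0905] [0.05  0.011 0.011]
```

View pics/f.png

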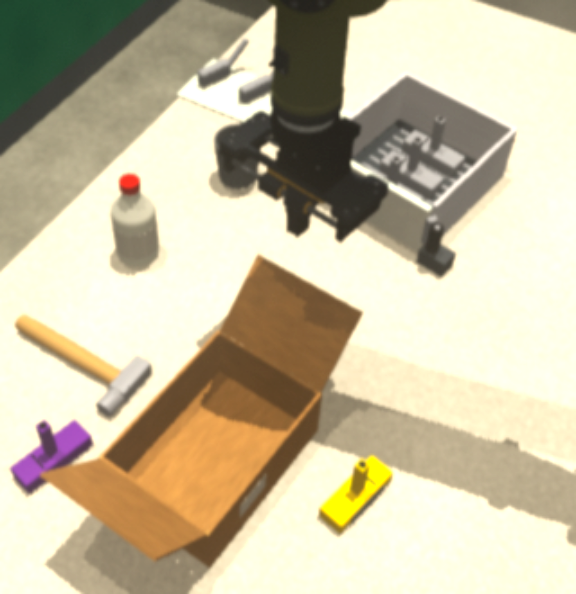

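View pics/ft.png

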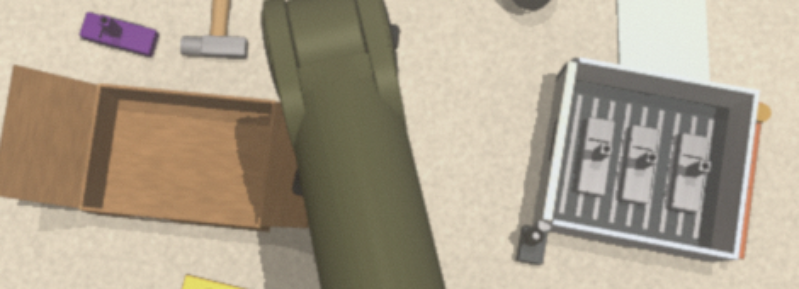

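The carton is empty with both flaps folded out, three heads stand in the guard, and the door is flush at about 0 rad. Handing in.

```bash
python3 -c "
from h import *
print(env.close_job())"
```

```text
the job is handed in; nothing more can be done
None
```

The job is handed in, with no verdict returned: both flaps are folded out past upright, all three putter heads present stand upright in the guard, the door measured flush and stayed shut, and the bottle, hammer and cup were left alone.

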